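# Square the leaning templates and ease the heavy case lid shut

### The job

In the open wooden case, push the three leaning aluminium drilling templates fully upright and packed tight against the case's back wall, with all three of their ends flush against the tall brass fence (it may be on either side of them). Then push the heavy lid down until it is fully closed, easing it gently shut without slamming. Leave everything else on the bench and in the case where it is.

Things in the scene. Friction and masses are not known exactly. Their poses are not given: they have to be found in the camera images.
- case: open-topped wooden case fixed to the bench, outside 240 (x) x 316 (y) x 80 mm high, walls 8, floor 6 mm thick. Origin: centre of its underside; x points to its back (hinge) wall, y along it, z up. Inner faces: back wall x = 112, front wall x = -112, side walls y = +-150. In front of the templates a dark wooden leaning bar on the floor: x 60 to 70, y -80 to 80, top at z = 36.
- fence: tall brass fence fixed on the case floor beside the templates, 75 (x) x 12 (y) x 56 mm high, origin centre of its underside, axes parallel to the case's. Its centre is at x = 74.5, y = +96 or -96 mm in the case frame (either side, read it). Its face towards the middle of the case is what the templates' ends must be flush with.
- strip: low black rubber strip fixed on the case floor, 75 (x) x 12 (y) x 16 mm high, at the mirrored place on the side of the case without the fence; origin centre of its underside. Nothing is to be done with it.
- lid (a joint): hinge of the lid, rad: 0 = closed, 1.25 = as far open as a stop allows. It starts leaning over the case at 1.06 to 1.22. About 0.85 kg; friction in the hinge (about 1.35 N m, more than the lid's weight) holds it at whatever angle it is left, so it has to be pushed all the way: roughly 1 to 7 N at the free edge.
- lid_edge (a point): middle of the lid's free edge, on its outer face. The lid is a solid 12 mm sheet, clear plastic framed in wood with a green strip along the free edge, 244 mm from hinge to free edge, 320 mm wide; closed, it lies on the case rim and its outer face is level, 92 mm above the bench.
- lid_hinge (a point): middle of the hinge axis: along the case's y, at x = +120 mm, z = 80 mm in the case frame. The lid's underside passes through it. The hinge side is the one to the robot's left.
- template1: aluminium drilling template, red stripe on top, loose plate 10 (x) x 90 (y) x 58 mm (z), 0.14 kg, rearmost. Origin: centre of its bottom face. Starts leaning 19 deg, foot near the back wall, top towards the front, row resting on the leaning bar, up to 20 mm off the middle. Done: origin x = 107, z = 6 mm in the case frame, 51 mm from the fence's origin along y.
- template2: aluminium drilling template, yellow stripe on top, loose plate 10 (x) x 90 (y) x 58 mm (z), 0.14 kg, the middle one. Origin: centre of its bottom face. Starts leaning 19 deg, foot near the back wall, top towards the front, row resting on the leaning bar, up to 20 mm off the middle. Done: origin x = 97, z = 6 mm in the case frame, 51 mm from the fence's origin along y.
- template3: aluminium drilling template, blue stripe on top, loose plate 10 (x) x 90 (y) x 58 mm (z), 0.14 kg, the front one. Origin: centre of its bottom face. Starts leaning 19 deg, foot near the back wall, top towards the front, row resting on the leaning bar, up to 20 mm off the middle. Done: origin x = 87, z = 6 mm in the case frame, 51 mm from the fence's origin along y.
- butt_hinge: bystander: brass butt hinge lying open, 76 x 57 x 10 mm, loose in the front of the case at +y; origin centre of its underside
- screw_tin: bystander: round red tin, 48 mm across, 22 mm high, loose in the front of the case at -y; origin centre of its underside
- bradawl: bystander: beech-handled bradawl, 155 mm long, 30 mm high, loose on the bench; origin on the bench below its middle
- thumb_latch: bystander: black iron thumb latch, 150 x 42 x 40 mm, loose on the bench; origin centre of its underside
- try_square: bystander: try square lying flat, rosewood stock 125 mm long (y), steel blade reaching 179 mm to +x, 18 mm high; origin centre of the stock's underside
- pine_offcut: bystander: pine door offcut, 220 x 95 x 40 mm; origin centre of its underside

How it is judged (in metres and radians):
On the way:
1. the three templates stand upright, packed against the back wall, ends flush with the brass fence, and the lid is still open (angle between each of template1, template2, template3's own z axis and vertical below 0.08 rad and x of each of template1, template2, template3 in the frame of case above 0.083 m and z of each of template1, template2, template3 in the frame of case below 0.012 m and y of template1 in the frame of fence between -0.0565 and 0.0565 m and y of template2 in the frame of fence between -0.0565 and 0.0565 m and y of template3 in the frame of fence between -0.0565 and 0.0565 m and linear speed of each of template1, template2, template3 below 0.02 m/s and value of joint lid above 0.7 rad), for 0.2 s.
At the end, for the whole second after the job is handed in: lid closed (within 0.035 rad) and at rest; each template on the case floor, upright within 0.08 rad, packed against the back wall (origin beyond x = 83 mm in the case frame, i.e. total slack under 4 mm) and its end within 5.5 mm of the fence, at rest (value of joint lid below 0.035 rad and velocity of joint lid between -0.05 and 0.05 rad/s and angle between each of template1, template2, template3's own z axis and vertical below 0.08 rad and x of each of template1, template2, template3 in the frame of case above 0.083 m and z of each of template1, template2, template3 in the frame of case below 0.012 m and y of template1 in the frame of fence between -0.0565 and 0.0565 m and y of template2 in the frame of fence between -0.0565 and 0.0565 m and y of template3 in the frame of fence between -0.0565 and 0.0565 m and linear speed of each of template1, template2, template3 below 0.02 m/s); the robot touches nothing.
It fails at once if the lid slams: it moves down faster than 0.9 rad/s in its last 0.3 rad (value of joint lid below 0.3 rad and velocity of joint lid below -0.9 rad/s).
It fails at once if a bystander is moved by more than 20 mm (distance of any of butt_hinge, screw_tin, bradawl, thumb_latch, try_square, pine_offcut from where it was at the start of the episode above 0.02 m).
It also fails if it takes over 59 s, if anything falls off the work surface, if the arm or the gripper's body presses on something with over 40 N, if the wrist force passes 120 N, or if a joint passes its speed limit or range.

### The arm

A 6-joint arm with a two-finger parallel gripper is mounted at the origin on the work surface. World frame = base frame: x ahead of the robot, y to its left, z up, the work surface at z = 0. Lengths are in mm, angles in rad, forces in N, time in s.
With the tool pointing down it reaches from about 275 to 1000 mm from the base axis. Payload 8.4 kg.
Tool frame: the origin (TCP) lies on the centre line of the jaws, within the pads' length; the fingertips stand 17 mm ahead of it and the grasp point (between the pads) lies 2 mm behind it; z points along the fingers, y is the line along which they close (so a half turn about z gives the same grasp; the last joint's range is limited). The gripper opens to 85 mm and grips with 20 to 120 N. Pads are 22 mm wide; open, the fingers measure 114 mm over their backs; the gripper's body (76 mm by 85 mm) begins 54 mm behind the grasp point. The pads swing forward as they close: fully open they stand 13 mm farther back than shut.
Start: joints at [1.306, 0.353, 1.633, -0, 1.155, -0.002], TCP at [162.364, 603.544, 248.281] pointing down, gripper open.
Joint ranges: [-2.63, 2.63], [-0.92, 2.1], [0.06, 2.66], [-1.3, 4.44], [0, 2.69], [-3.02, 3.02]. Speed limits (rad/s): [2.22, 2.22, 2.79, 3.14, 3.14, 3.14].

### API

Orientations are given as [roll, pitch, yaw] about the fixed x, y, z axes, in that order (R = Rz(yaw) Ry(pitch) Rx(roll)).
In Python, from rig import r, eyes gives the robot as it stands. The module is installed in compiled form; this text tells all that it offers.
- The arm moves only by the shell command python3 -m inch 'ROWS' [FORCE]. ROWS is JSON, a list of rows, each a list of 7 numbers: the shift along the tool's x, y, z in m, then the turn, a rotation vector about the tool's x, y, z in degrees, then the closure, from -1 (fully open) to 1 (shut). In form: [[x, y, z, rx, ry, rz, gripper], ...]. A call has 1 to 8 rows; each row shifts and turns the commanded pose from where the row before left it, along the tool's axes as they then stand; what a row does not reach is not made up. A row lasts 1/10 s, in which the tool goes at most 50 mm and 8.59 degrees, less where a joint would pass 70% of its speed; a pose out of reach is approached as far as the arm can. A call with a gripper value outside its range is refused whole. The fingers move at their own pace and stop on an object; FORCE is the grip in N (left out, the last holds). Time passes only in rows, so rows that do not move let the fingers close. It gives the time, the measured TCP pose, the force, the opening and the grip force at its end, in the units of the state.
- r.sense(): the state, without advancing time (a new reading comes with each control period).
- eyes.grab_frame(name): name is "scene" or "top" or "wrist"; returns a dict with "img" (384x512x3 uint8, blue, green, red), "fx", "fy", "cx", "cy" (pixels), "R" (3x3) and "t" (3): a world point X has camera coordinates R X + t; the wrist camera has in their place "hand_eye" (4x4, takes a point from camera to tool coordinates, whose origin is the TCP and whose axes are the flange's). Camera axes: x right, y down, z forward; pixel columns grow to the right and rows downward; lengths in mm; the calibration is good to about 2 mm. The wrist camera is an equidistant fisheye: a pixel r from the principal point sees the ray r / f radians off the axis. A picture is of the moment at which its call begins: read the wrist's pose just before it. There is no depth.
- r.sign_off(): hands the job in; it is judged then, once.
The state is a dict: "clock": time; "qpos": joint angles; "qvel": joint speeds; "joint_efforts": joint torques, N m; "eef_pos": TCP position; "tcp_rot": TCP orientation; "contact_force": force on the tool from outside, world axes, zero at the start; "wrist_torque": the same for the moment, N m; "opening": opening from 0.0 (shut) to 1.0 (fully open); "grasp_force": force on a finger pad.
Only numpy, scipy, OpenCV 4.12 (cv2) and the standard library are available. Lean on these libraries where they do the work, as an engineer would, in place of code of your own. Each camera call takes 0.05 s, during which the arm holds its last target. There are 200 camera calls.

## Working session

There is one attempt and no reset: what is moved stays moved. The work goes in short steps, Python scripts to look and compute and a shell command to move; the robot and the scene stay as the last step left them, time stands still between calls to the robot, and variables do not carry over. Pictures are saved under pics/ and viewed, at most 10 in all, crops included, and the job is handed in when it is done.

```bash
mkdir -p pics; python3 - <<'E'
from rig import r, eyes
import cv2
print(r.sense())
for n in("scene","top"):
    f=eyes.grab_frame(n); cv2.imwrite(f"pics/{n}0.png",f["img"]); print(n,f["fx"],f["fy"],f["cx"],f["cy"],f["R"],f["t"])
f=eyes.grab_frame("wrist"); cv2.imwrite("pics/w0.png",f["img"]); print({k:v for k,v in f.items() if k!="img"})
E
```

```text
{'clock': 0.0, 'qpos': array([ 1.30557718e+00,  3.53646213e-01,  1.63414826e+00, -1.17011622e-05,
        1.15518115e+00, -2.41079318e-03]), 'qvel': array([-0.00073497,  0.00069053,  0.00183878,  0.00103109, -0.00026068,
       -0.00053355]), 'joint_efforts': array([ 5.81016120e-04, -6.05258131e+01, -3.42063439e+01,  6.94703772e-05,
        9.51899390e-03,  7.01110253e-05]), 'eef_pos': array([162.26167639, 603.09882698, 247.55682198]), 'tcp_rot': array([-3.14020967e+00,  7.36440257e-06,  2.87878903e+00]), 'contact_force': array([-0.21541813,  0.32856803, -0.13666041]), 'wrist_torque': array([ 0.06133402, -0.00216759,  0.00599539]), 'grasp_force': 0.0, 'opening': 0.9964825063679941}
scene 365.1241528991614 365.1241528991614 252.17330668749685 191.7228633645537 [[ 0.84028544  0.54207152 -0.00887972]
 [ 0.37445621 -0.59214726 -0.71354339]
 [-0.39204965  0.59625505 -0.70055477]] [-393.73666072 -115.2340263  1454.17661452]
top 385.0746125088937 385.0746125088937 258.5855582494559 191.1564049559254 [[-0.01274388 -0.99982265 -0.01386604]
 [-0.994635    0.01409902 -0.10248136]
 [ 0.10265868  0.01248564 -0.99463828]] [  24.75508098  473.14457812 1339.57158568]
{'fx': 297.3186396354542, 'fy': 297.3186396354542, 'cx': 259.06542628944817, 'cy': 188.68326840851427, 'hand_eye': array([[-2.82304851e-04, -9.45893906e-01, -3.24475944e-01,
         8.32565768e+01],
       [ 9.99999854e-01, -4.16462734e-04,  3.44015495e-04,
         1.04378861e-03],
       [-4.60534299e-04, -3.24475799e-01,  9.45893886e-01,
        -1.26468891e+02],
       [ 0.00000000e+00,  0.00000000e+00,  0.00000000e+00,
         1.00000000e+00]])}
```

View pics/scene0.png

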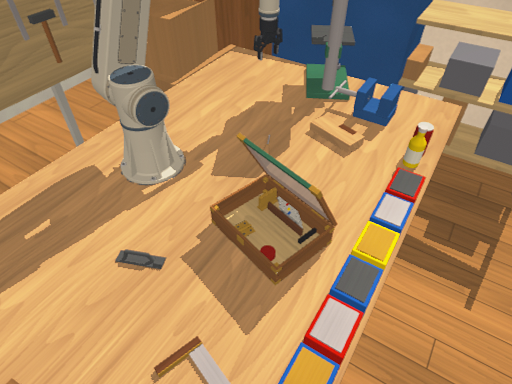

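View pics/top0.png

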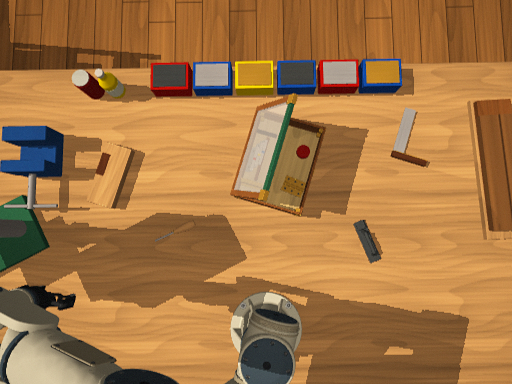

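Overview: the case sits at about (280,155) in the top view. The lid leans over it from the left, with the green edge from (293,97) to (267,198). Next I'll enlarge both views.

```bash
python3 - <<'E'
import cv2,numpy as np
a=cv2.imread("pics/top0.png")[88:222,225:335]; b=cv2.imread("pics/scene0.png")[128:283,205:340]
a=cv2.resize(a,None,fx=3.6,fy=3.6,interpolation=cv2.INTER_CUBIC); b=cv2.resize(b,None,fx=3,fy=3,interpolation=cv2.INTER_CUBIC)
h=max(a.shape[0],b.shape[0]); c=np.zeros((h,a.shape[1]+b.shape[1],3),np.uint8)
c[:a.shape[0],:a.shape[1]]=a; c[:b.shape[0],a.shape[1]:]=b; print(c.shape,a.shape); cv2.imwrite("pics/c1.png",c[:, :800])
E
```

```text
(482, 801, 3) (482, 396, 3)
```

View pics/c1.png

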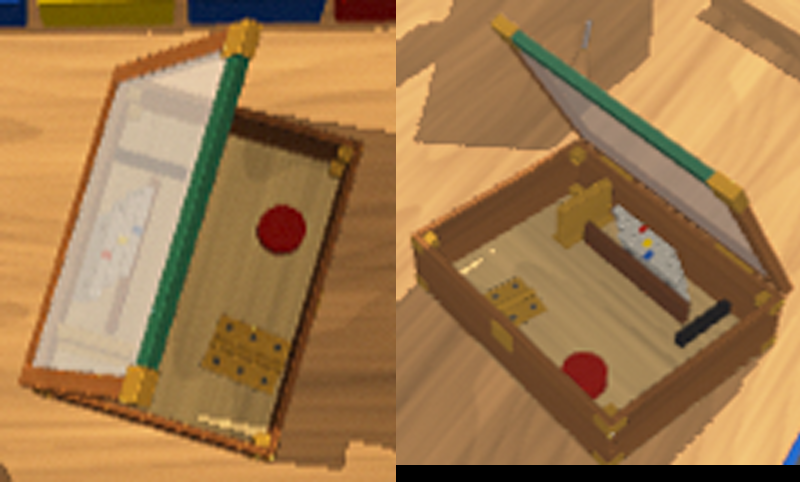

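The fence stands on the +y side (brass, scene crop (585,205)) and the strip on the -y side (black, (705,322)). The template stripes are near (645,243) in the scene crop and (121,241) in the top crop. Next I'll fit the case pose.

```bash
cat > h.py <<'E'
import numpy as np
T=dict(f=385.0746,c=(258.5856,191.1564),R=np.array([[-0.01274388,-0.99982265,-0.01386604],[-0.994635,0.01409902,-0.10248136],[0.10265868,0.01248564,-0.99463828]]),t=np.array([24.755,473.1446,1339.5716]))
S=dict(f=365.12415,c=(252.1733,191.72286),R=np.array([[0.84028544,0.54207152,-0.00887972],[0.37445621,-0.59214726,-0.71354339],[-0.39204965,0.59625505,-0.70055477]]),t=np.array([-393.73666,-115.23403,1454.17661]))
def proj(C,X):
    p=C["R"]@X+C["t"]; return C["f"]*p[:2]/p[2]+C["c"]
def tr(pt,ps): # triangulate
    A=[];b=[]
    for C,p in((T,pt),(S,ps)):
        d=C["R"].T@np.append((np.array(p)-C["c"])/C["f"],1); d/=np.linalg.norm(d); o=-C["R"].T@C["t"]; P=np.eye(3)-np.outer(d,d); A.append(P);b.append(P@o)
    return np.linalg.lstsq(np.vstack(A),np.hstack(b),rcond=None)[0]
def c2w(p,X): # case pose (x,y,yaw)
    c,s=np.cos(p[2]),np.sin(p[2]); return np.array([p[0]+c*X[0]-s*X[1],p[1]+s*X[0]+c*X[1],X[2]])
E
python3 - <<'E'
from h import *
from scipy.optimize import least_squares
tp=lambda u,v:(u/3.6+225-.36,v/3.6+88-.36); sp=lambda u,v:((u-396)/3+205-.33,v/3+128-.33)
F=[(T,tp(361,145),(-120,-158,80)),(T,tp(273,457),(-120,158,80)),
(S,sp(414,235),(-120,158,80)),(S,sp(612,430),(-120,-158,80)),(S,sp(783,297),(120,-158,80)),(S,sp(585,143),(120,158,80))]
L=[(T,tp(258,20),-160,12),(S,sp(493,18),160,12),(S,sp(745,188),-160,12),(T,tp(158,402),160,0)]
def lid(a,y,o): return (120-244*np.cos(a)+o*np.sin(a),y,80+244*np.sin(a)+o*np.cos(a))
def res(p):
    return np.hstack([proj(C,c2w(p,X))-q for C,q,X in F]+[proj(C,c2w(p,lid(p[3],y,o)))-q for C,q,y,o in L])
s=least_squares(res,[450,-30,1.4,1.1],loss="soft_l1"); print(s.x,s.fun.reshape(-1,2).round(1))
p=s.x;c,n=np.cos(p[2]),np.sin(p[2])
def w2c(w): d=w[:2]-p[:2]; return np.array([c*d[0]+n*d[1],-n*d[0]+c*d[1],w[2]]).round(1)
for a,b in (((107,254),(643,229)),((123,239),(648,243)),((135,230),(648,255))): print(w2c(tr(tp(*a),sp(*b))))
print("fence top mid",w2c(tr(tp(75,350),sp(585,190))))
def ray(C,q,z):
    d=C["R"].T@np.append((np.array(q)-C["c"])/C["f"],1);o=-C["R"].T@C["t"];return o+d*(z-o[2])/d[2]
for q in((643,229),(648,243),(648,255),(617,207),(688,296),(688,305)):print("scene z=62",w2c(ray(S,sp(*q),62)))
print(w2c(ray(S,sp(585,371),28)),w2c(ray(T,tp(281,229),28)),w2c(ray(T,tp(245,352),12)))
E
```

```text
[576.07510161 -55.20209281   1.26140392 -32.42418776] [[  1.1  -1.8]
 [ -0.3  -0.8]
 [  0.   -0.2]
 [  0.2  -0.6]
 [  2.    0.4]
 [ -0.7  -1.5]
 [ -2.4  38.9]
 [  0.2  96.2]
 [-23.3  98.4]
 [ -0.4   9.1]]
[85.  17.9 63. ]
[74.7 -0.7 63. ]
[ 65.4 -12.4  60.3]
fence top mid [ 87.4 115.1  48.5]
scene z=62 [85.9 18.4 62. ]
scene z=62 [75.7 -0.3 62. ]
scene z=62 [ 63.6 -13.1  62. ]
scene z=62 [87.  61.8 62. ]
scene z=62 [ 55.9 -81.1  62. ]
scene z=62 [ 47.3 -89.6  62. ]
[-71.4 -66.   28. ] [-70. -62.  28.] [-71.3  63.8  12. ]
```

Template stripes come out at case y ≈ +18, 0 and -13, so the row is staggered. Next I'll raise the tool, carry it over to the case's front side and tilt it towards the hinge wall.

```bash
python3 -m inch '[[0,0,-0.05,0,0,0,1],[0,0,-0.05,0,0,0,1],[0,0,-0.05,0,0,0,1],[0,0,-0.05,0,0,-2.7,1]]'
python3 -m inch '[[-0.034,-0.036,0,0,0,0,1],[-0.034,-0.036,0,0,0,0,1],[-0.034,-0.036,0,0,0,0,1],[-0.034,-0.036,0,0,0,0,1],[-0.034,-0.036,0,0,0,0,1],[-0.034,-0.036,0,0,0,0,1],[-0.034,-0.036,0,0,0,0,1],[-0.034,-0.036,0,0,0,0,1]]'
python3 -m inch '[[-0.034,-0.036,0,0,0,0,1],[-0.034,-0.036,0,0,0,0,1],[-0.034,-0.036,0,0,0,0,1],[-0.034,-0.036,0,0,0,0,1],[-0.034,-0.036,0,0,0,0,1],[-0.034,-0.036,0,0,0,0,1],[-0.034,-0.036,0,0,0,0,1],[-0.034,-0.036,0,0,0,0,1]]'
python3 - <<'E'
from rig import r
s=r.sense();print(s["qpos"].round(2),s["eef_pos"].round(),s["tcp_rot"].round(3))
from h import *
from scipy.optimize import minimize_scalar
p=[576.08,-55.2,1.2614]
tp=lambda u,v:(u/3.6+225-.36,v/3.6+88-.36); sp=lambda u,v:((u-396)/3+205-.33,v/3+128-.33)
L=[(T,tp(258,20),-160,12),(S,sp(493,18),160,12),(S,sp(745,188),-160,12)]
def lid(a,y,o): return (120-244*np.cos(a)+o*np.sin(a),y,80+244*np.sin(a)+o*np.cos(a))
f=lambda a:np.hstack([proj(C,c2w(p,lid(a,y,o)))-q for C,q,y,o in L])
m=minimize_scalar(lambda a:(f(a)**2).sum(),bounds=(.9,1.3),method="bounded");print(m.x,f(m.x).round(1))
E
```

```text
clock: 0.55
eef_pos: [162.2, 603.1, 450.1]
tcp_rot: [-3.141, -0.0, 2.926]
contact_force: [-0.4, 0.6, -0.3]
opening: 0.33
grasp_force: 0.0
clock: 1.35
eef_pos: [366.9, 262.1, 448.3]
tcp_rot: [3.141, 0.0, 2.926]
contact_force: [-0.2, 1.0, -0.2]
opening: -0.003
grasp_force: 0.0
clock: 2.15
eef_pos: [571.1, -77.6, 448.1]
tcp_rot: [3.142, -0.0, 2.926]
contact_force: [0.8, 0.7, 0.6]
opening: 0.001
grasp_force: 0.0
[-0.14  0.15  1.47  0.    1.52 -1.49] [571. -78. 448.] [ 3.142 -0.     2.926]
1.0538318824129944 [-1.2 -0.7  2.9  0.6 -1.2  2.2]
```

```bash
python3 -m inch '[[0,-0.05,0,0,0,5.4,1],[0,-0.05,0,-8,0,0,1],[0,0,0,-8,0,0,1],[0,0,0,-8,0,0,1],[0,0,0,-8,0,0,1],[0,0,0,-8,0,0,1],[0,0,0,-8,0,0,1],[0,0,0,0,0,0,1]]'
python3 - <<'E'
from rig import r
s=r.sense();print(s["qpos"].round(2),s["eef_pos"].round(),s["tcp_rot"].round(3))
E
```

```text
clock: 2.95
eef_pos: [544.5, -170.4, 445.0]
tcp_rot: [2.309, -0.007, 2.828]
contact_force: [-1.1, -0.1, -0.3]
opening: -0.001
grasp_force: 0.0
[-0.71  0.27  1.54  0.76  1.69 -2.01] [ 545. -170.  445.] [ 2.309 -0.007  2.828]
```

```bash
cat >> h.py <<'E'
P=[576.08,-55.2,1.2614]
def w2c(w):
    c,s=np.cos(P[2]),np.sin(P[2]); d=w[:2]-P[:2]; return np.array([c*d[0]+s*d[1],-s*d[0]+c*d[1],w[2]])
def plan(*wps,rx=0):
    from rig import r; from scipy.spatial.transform import Rotation as Ro
    s=r.sense(); M=Ro.from_euler("xyz",s["tcp_rot"])*Ro.from_rotvec([rx,0,0],degrees=True)
    cur=s["eef_pos"]; print("clock",round(s["clock"],2),"case",w2c(cur).round(1),"rpy",np.degrees(s["tcp_rot"]).round(1),"F",s["contact_force"].round(1),"q",s["qpos"].round(2))
    for w in wps:
        t=c2w(P,w); print(w,"tool delta",M.inv().apply(t-cur).round(1)); cur=t
E
python3 -c "
from h import *
plan((-120,0,250),(30,0,60),(45,0,60),rx=12.7)"
```

```text
clock 2.95 case [-119.4   -5.   445. ] rpy [132.3  -0.4 162.1] F [-1.1 -0.1 -0.3] q [-0.71  0.27  1.54  0.76  1.69 -2.01]
(-120, 0, 250) tool delta [   3.6 -112.4  159.4]
(30, 0, 60) tool delta [ -0.8  13.9 241.7]
(45, 0, 60) tool delta [ 0.1 12.3  8.6]
```

```bash
python3 -m inch '[[0,0,0,6.4,0,0,1],[0,0,0,6.3,0,0,1],[0.001,-0.028,0.04,0,0,0,1],[0.001,-0.028,0.04,0,0,0,1],[0.001,-0.028,0.04,0,0,0,1],[0.001,-0.028,0.04,0,0,0,1]]'
python3 -m inch '[[0,0.002,0.04,0,0,0,1],[0,0.002,0.04,0,0,0,1],[0,0.002,0.04,0,0,0,1],[0,0.002,0.04,0,0,0,1],[0,0.002,0.04,0,0,0,1],[0,0.004,0.04,0,0,0,1],[0,0,0,0,0,0,1]]'
python3 - <<'E'
from h import *
plan((30,0,60),(60,0,60))
from rig import eyes
import cv2
f=eyes.grab_frame("wrist")["img"]; g=eyes.grab_frame("scene")["img"][128:283,205:340]
g=cv2.resize(g,None,fx=2.4,fy=2.4,interpolation=cv2.INTER_CUBIC)
c=np.zeros((384,800,3),np.uint8); c[:,:512]=f; c[:372,512:]=g[:372,:288]; cv2.imwrite("pics/w1.png",c)
E
```

```text
clock: 3.55
eef_pos: [541.6, -168.0, 252.0]
tcp_rot: [2.539, 0.001, 2.834]
contact_force: [1.1, -0.3, 0.4]
opening: -0.002
grasp_force: 0.0
clock: 4.25
eef_pos: [584.8, -23.3, 60.7]
tcp_rot: [2.537, -0.006, 2.837]
contact_force: [-1.6, -0.1, -0.7]
opening: -0.0
grasp_force: 0.0
clock 4.25 case [33.   1.4 60.7] rpy [145.4  -0.3 162.5] F [-1.6 -0.1 -0.7] q [-0.36  0.6   1.91  0.83  0.88 -2.26]
(30, 0, 60) tool delta [-1.4 -2.9 -1.1]
(60, 0, 60) tool delta [-0.1 24.7 17.1]
```

View pics/w1.png

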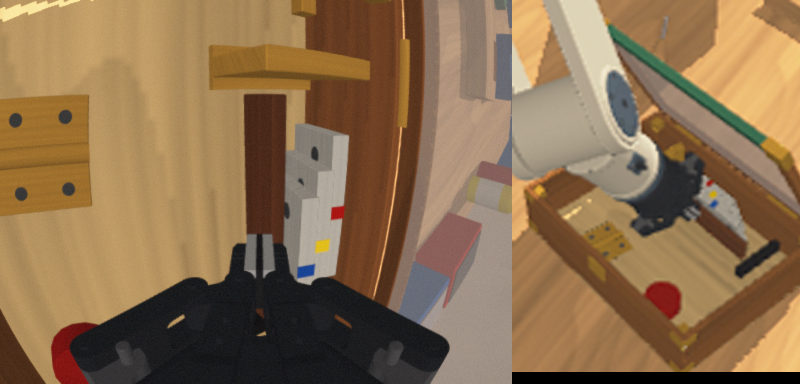

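The wrist view shows the fence at top (290,65), the staggered template ends around (320,130) to (290,190), and the fingertips just in front of the bar row at (262,240). The tips are thin, so I'll lower slightly and push towards the back wall.

```bash
python3 -m inch '[[-0.001,-0.002,0.003,0,0,0,1],[0,0.0055,0.004,0,0,0,1],[0,0.0055,0.004,0,0,0,1],[0,0.0055,0.004,0,0,0,1],[0,0.0033,0.0023,0,0,0,1]]'
python3 -m inch '[[0,0.0033,0.0023,0,0,0,1],[0,0.0033,0.0023,0,0,0,1],[0,0,0,0,0,0,1]]'; python3 -c "
from h import *
plan((66,0,56))"
```

```text
clock: 4.85
eef_pos: [594.9, -3.4, 59.9]
tcp_rot: [2.535, -0.001, 2.832]
contact_force: [-0.7, -1.0, 0.5]
opening: -0.002
grasp_force: 0.1
clock: 5.15
eef_pos: [597.1, 4.3, 59.5]
tcp_rot: [2.535, -0.002, 2.832]
contact_force: [0.5, -0.5, -0.2]
opening: 0.004
grasp_force: 0.0
clock 5.15 case [63.1 -1.9 59.5] rpy [ 1.452e+02 -1.000e-01  1.623e+02] F [ 0.5 -0.5 -0.2] q [-0.31  0.61  1.9   0.86  0.85 -2.23]
(66, 0, 56) tool delta [1.9 0.4 4.6]
```

```bash
python3 -m inch '[[0,-0.0005,0.0045,0,0,0,1],[0,0.0025,0.0017,0,0,0,1],[0,0,0,0,0,0,1]]'; for i in 1; do python3 -m inch '[[0,0.0025,0.0017,0,0,0,1],[0,0,0,0,0,0,1]]';  python3 -m inch '[[0,0.0017,0.0011,0,0,0,1],[0,0,0,0,0,0,1]]'; done; python3 - <<'E'
from h import *
plan((66,0,56))
from rig import eyes
import cv2
f=eyes.grab_frame("wrist")["img"]; g=eyes.grab_frame("scene")["img"][128:283,205:340]
g=cv2.resize(g,None,fx=2.4,fy=2.4,interpolation=cv2.INTER_CUBIC)
c=np.zeros((384,800,3),np.uint8); c[:,:512]=f; c[:372,512:]=g[:372,:288]; cv2.imwrite("pics/w2.png",c)
E
```

```text
clock: 5.45
eef_pos: [598.3, 7.5, 54.9]
tcp_rot: [2.537, -0.001, 2.832]
contact_force: [-3.9, -8.7, 0.8]
opening: -0.001
grasp_force: 5.0
clock: 5.65
eef_pos: [598.6, 8.1, 54.9]
tcp_rot: [2.54, 0.001, 2.832]
contact_force: [-15.1, -27.8, 10.2]
opening: -0.002
grasp_force: 15.4
clock: 5.85
eef_pos: [598.7, 8.4, 54.9]
tcp_rot: [2.542, 0.001, 2.831]
contact_force: [-23.1, -40.4, 17.1]
opening: 0.001
grasp_force: 22.7
clock 5.85 case [67.4 -2.2 54.9] rpy [1.457e+02 1.000e-01 1.622e+02] F [-23.1 -40.4  17.1] q [-0.3   0.61  1.91  0.87  0.83 -2.23]
(66, 0, 56) tool delta [ 2.2 -0.5 -1.7]
```

View pics/w2.png

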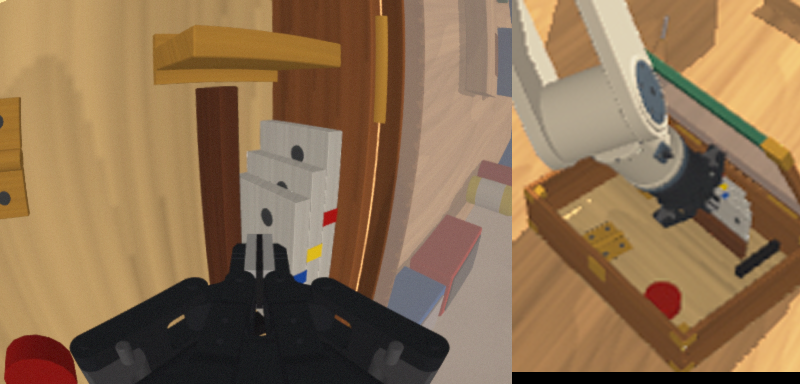

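The templates now look upright and packed, with the tip holding at 46 N. Next I'll back off and go round to the free (-y) ends.

```bash
python3 -c "
from h import *
plan((35,-2,62),(35,-80,62))
plan((35,-80,62),(70,-80,58),(90,-80,38),rx=-6)"
```

```text
clock 5.95 case [67.4 -2.2 54.9] rpy [1.457e+02 1.000e-01 1.622e+02] F [-21.9 -39.8  18.6] q [-0.3   0.61  1.91  0.87  0.83 -2.23]
(35, -2, 62) tool delta [  0.2 -22.7 -24.1]
(35, -80, 62) tool delta [-78.    0.    0.1]
clock 5.95 case [67.4 -2.2 54.9] rpy [1.457e+02 1.000e-01 1.622e+02] F [-21.9 -39.8  18.6] q [-0.3   0.61  1.91  0.87  0.83 -2.23]
(35, -80, 62) tool delta [-77.8 -20.1 -26.3]
(70, -80, 58) tool delta [ 0.  24.1 25.7]
(90, -80, 38) tool delta [ 0.   2.3 28.2]
```

```bash
python3 -m inch '[[0,-0.014,-0.012,0,0,0,1],[0,-0.014,-0.012,0,0,0,1],[-0.04,0,0,-3,0,0,1],[-0.038,0,0,-3,0,0,1],[0,0,0,0,0,0,1]]'; python3 -c "
from h import *
plan((70,-80,58),(91,-80,38))"
```

```text
clock: 6.45
eef_pos: [667.4, -47.9, 58.9]
tcp_rot: [2.429, 0.002, 2.829]
contact_force: [0.2, -0.8, 0.4]
opening: -0.001
grasp_force: 0.0
clock 6.45 case [ 34.8 -84.7  58.9] rpy [1.392e+02 1.000e-01 1.621e+02] F [ 0.2 -0.8  0.4] q [-0.4   0.72  1.71  0.89  1.   -2.27]
(70, -80, 58) tool delta [ 4.9 26.  23.7]
(91, -80, 38) tool delta [ 0.1  2.8 28.9]
```

```bash
python3 -m inch '[[0.008,0.013,0.012,0,0,0,1],[0,0.013,0.012,0,0,0,1],[0,0.0015,0.014,0,0,0,1],[0,0.0015,0.012,0,0,0,1],[0,0,0,0,0,0,1]]'; python3 - <<'E'
from h import *
plan((91,-77,38),(91,-11,38))
from rig import eyes
import cv2
f=eyes.grab_frame("wrist")["img"]; g=eyes.grab_frame("scene")["img"][128:283,205:340]
g=cv2.resize(g,None,fx=2.4,fy=2.4,interpolation=cv2.INTER_CUBIC)
c=np.zeros((384,800,3),np.uint8); c[:,:512]=f; c[:372,512:]=g[:372,:288]; cv2.imwrite("pics/w3.png",c)
E
```

```text
clock: 6.95
eef_pos: [670.9, 10.0, 37.6]
tcp_rot: [2.434, -0.003, 2.833]
contact_force: [-3.4, -6.4, -6.6]
opening: -0.002
grasp_force: 0.0
clock 6.95 case [ 91.  -70.5  37.6] rpy [139.4  -0.2 162.3] F [-3.4 -6.4 -6.6] q [-0.31  0.74  1.75  0.95  0.92 -2.27]
(91, -77, 38) tool delta [-6.5  0.3 -0.3]
(91, -11, 38) tool delta [66.  -0.1  0.2]
```

View pics/w3.png

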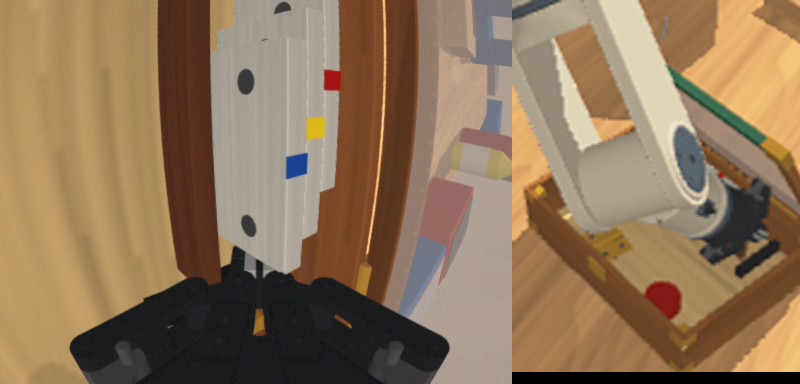

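The fingertips stand next to the blue template's end at (262,265), and the row is upright. There is a light 10 N contact, probably with the lid, so I'll ease off 4 mm and push towards the fence.

```bash
python3 -m inch '[[0,-0.004,0,0,0,0,1],[0.006,0,0,0,0,0,1],[0.006,0,0,0,0,0,1],[0.006,0,0,0,0,0,1],[0.006,0,0,0,0,0,1],[0.006,0,0,0,0,0,1],[0.006,0,0,0,0,0,1],[0.006,0,0,0,0,0,1]]'; python3 -m inch '[[0.005,0,0,0,0,0,1],[0.004,0,0,0,0,0,1],[0,0,0,0,0,0,1]]'; python3 - <<'E'
from h import *
plan((89,-11,37))
from rig import eyes
import cv2
f=eyes.grab_frame("wrist")["img"]; g=eyes.grab_frame("scene")["img"][128:283,205:340]
g=cv2.resize(g,None,fx=2.4,fy=2.4,interpolation=cv2.INTER_CUBIC)
c=np.zeros((384,800,3),np.uint8); c[:,:512]=f; c[:372,512:]=g[:372,:288]; cv2.imwrite("pics/w4.png",c)
E
```

```text
clock: 7.85
eef_pos: [631.2, 19.2, 38.0]
tcp_rot: [2.43, -0.001, 2.831]
contact_force: [2.4, -0.8, -0.3]
opening: -0.004
grasp_force: 0.8
clock: 8.15
eef_pos: [622.2, 22.2, 37.9]
tcp_rot: [2.43, -0.002, 2.832]
contact_force: [0.7, -0.1, 0.4]
opening: 0.002
grasp_force: 0.2
clock 8.15 case [ 87.8 -20.4  37.9] rpy [ 1.392e+02 -1.000e-01  1.623e+02] F [ 0.7 -0.1  0.4] q [-0.32  0.7   1.87  1.    0.89 -2.35]
(89, -11, 37) tool delta [9.4 0.3 1.5]
```

View pics/w4.png

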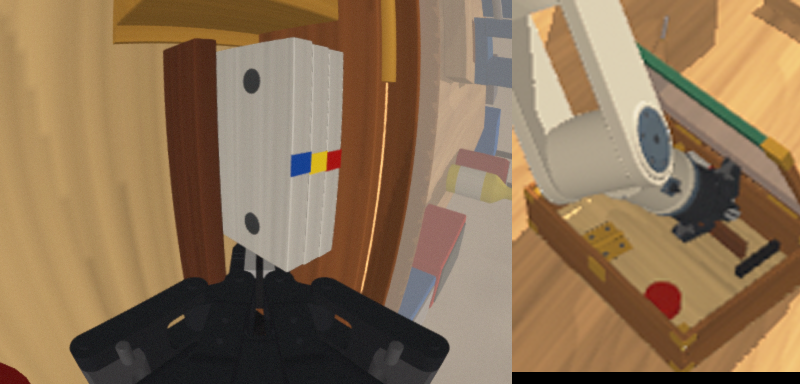

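All three templates are aligned (stripes in line at (316,163)), with about 10 mm to go to the fence at (230,25).

```bash
python3 -m inch '[[0.004,0,0,0,0,0,1],[0.003,0,0,0,0,0,1],[0,0,0,0,0,0,1]]'; python3 -m inch '[[0.002,0,0,0,0,0,1],[0,0,0,0,0,0,1]]'; python3 -m inch '[[0.002,0,0,0,0,0,1],[0,0,0,0,0,0,1]]';python3 -c "
from h import *
plan()"
```

```text
clock: 8.55
eef_pos: [615.8, 24.2, 37.9]
tcp_rot: [2.43, -0.002, 2.832]
contact_force: [0.7, 0.1, 0.0]
opening: 0.001
grasp_force: 0.4
clock: 8.75
eef_pos: [614.1, 24.7, 37.9]
tcp_rot: [2.43, -0.002, 2.832]
contact_force: [1.3, -1.1, -0.4]
opening: -0.002
grasp_force: 0.5
clock: 8.95
eef_pos: [612.1, 25.4, 37.8]
tcp_rot: [2.43, -0.002, 2.832]
contact_force: [1.7, -0.9, 1.1]
opening: 0.004
grasp_force: 0.5
clock 8.95 case [87.7 -9.8 37.8] rpy [ 1.392e+02 -1.000e-01  1.623e+02] F [ 1.7 -0.9  1.1] q [-0.32  0.69  1.89  1.01  0.88 -2.37]
```

```bash
for i in 1; do python3 -m inch '[[0.002,0,0,0,0,0,1],[0,0,0,0,0,0,1]]'; python3 -m inch '[[0.002,0,0,0,0,0,1],[0,0,0,0,0,0,1]]'; done | grep -A2 force; python3 -c "
from h import *
plan()"
```

```text
contact_force: [3.3, -1.0, -0.7]
opening: -0.002
grasp_force: 0.3
clock: 9.35
eef_pos: [610.1, 25.7, 38.3]
--
contact_force: [8.2, -2.7, -1.3]
opening: 0.002
grasp_force: 0.4
clock 9.35 case [87.4 -7.8 38.3] rpy [1.393e+02 1.000e-01 1.621e+02] F [ 8.2 -2.7 -1.3] q [-0.32  0.68  1.9   1.02  0.88 -2.38]
```

```bash
python3 -m inch '[[0.002,0,0,0,0,0,1],[0.002,0,0,0,0,0,1],[0,0,0,0,0,0,1]]';  python3 -m inch '[[-0.008,0,0,0,0,0,1],[-0.008,0,0,0,0,0,1],[0,-0.01,-0.03,0,0,0,1],[0,-0.024,-0.03,0,0,0,1],[0,0,0,0,0,0,1]]'; python3 - <<'E'
from h import *
plan((35,40,62),(53,40,57),rx=6)
from rig import eyes
import cv2
f=eyes.grab_frame("wrist")["img"]; g=eyes.grab_frame("scene")["img"][128:283,205:340]
g=cv2.resize(g,None,fx=2.4,fy=2.4,interpolation=cv2.INTER_CUBIC)
c=np.zeros((384,800,3),np.uint8); c[:,:512]=f; c[:372,512:]=g[:372,:288]; cv2.imwrite("pics/w5.png",c)
E
```

```text
clock: 9.65
eef_pos: [609.5, 25.3, 39.1]
tcp_rot: [2.432, 0.007, 2.826]
contact_force: [17.1, -6.0, -0.4]
opening: -0.001
grasp_force: 2.2
clock: 10.15
eef_pos: [600.0, -41.9, 61.6]
tcp_rot: [2.431, -0.001, 2.83]
contact_force: [0.0, 0.6, -0.1]
opening: 0.001
grasp_force: 0.0
clock 10.15 case [ 20.  -18.7  61.6] rpy [139.3  -0.  162.2] F [ 0.   0.6 -0.1] q [-0.43  0.66  1.86  0.91  0.96 -2.36]
(35, 40, 62) tool delta [58.7 12.5  8.2]
(53, 40, 57) tool delta [ 0.  11.9 14.4]
```

View pics/w5.png

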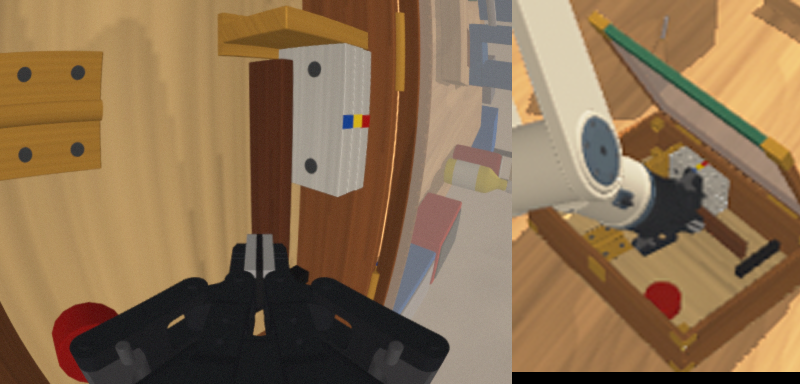

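The templates are flush with the fence at (290,40), and all three stripes line up at (356,121). I'll give one more light packing push at the row's middle.

```bash
python3 -m inch '[[0.03,0.006,0.004,3,0,0,1],[0.029,0.006,0.004,3,0,0,1],[0,0.012,0.014,0,0,0,1],[0,0.005,0.0035,0,0,0,1],[0,0.004,0.0028,0,0,0,1],[0,0,0,0,0,0,1]]'; python3 -c "
from h import *
plan((66,40,55),(69,40,55),(71,40,55))"
```

```text
clock: 10.85
eef_pos: [556.8, 20.1, 57.5]
tcp_rot: [2.536, -0.002, 2.834]
contact_force: [-2.8, -3.0, 1.8]
opening: -0.004
grasp_force: 2.1
clock 10.85 case [65.8 41.2 57.5] rpy [ 1.453e+02 -1.000e-01  1.624e+02] F [-2.8 -3.   1.8] q [-0.31  0.57  2.    0.91  0.81 -2.29]
(66, 40, 55) tool delta [-1.2 -1.3  2.1]
(69, 40, 55) tool delta [-0.   2.5  1.7]
(71, 40, 55) tool delta [-0.   1.6  1.1]
```

```bash
python3 -m inch '[[0,0.003,0.002,0,0,0,1],[0,0.0017,0.0011,0,0,0,1],[0,0,0,0,0,0,1]]'; python3 -m inch '[[0,-0.008,-0.006,0,0,0,1],[0,-0.02,-0.018,0,0,0,1],[0,-0.02,-0.018,0,0,0,1],[0,0,0,0,0,0,1]]'; python3 - <<'E'
from h import *
plan((-80,0,130),(-150,0,330),(-150,0,430))
from rig import eyes
import cv2
f=eyes.grab_frame("wrist")["img"]
cv2.imwrite("pics/w6.png",f)
E
```

```text
clock: 11.15
eef_pos: [557.3, 21.2, 57.5]
tcp_rot: [2.541, 0.0, 2.833]
contact_force: [-26.6, -39.6, 24.0]
opening: -0.002
grasp_force: 23.4
clock: 11.55
eef_pos: [540.1, -37.6, 65.2]
tcp_rot: [2.535, -0.0, 2.829]
contact_force: [0.2, 0.2, -0.2]
opening: -0.0
grasp_force: 0.0
clock 11.55 case [ 5.8 39.6 65.2] rpy [145.3  -0.  162.1] F [ 0.2  0.2 -0.2] q [-0.42  0.56  1.99  0.84  0.87 -2.33]
(-80, 0, 130) tool delta [ -39.8  -33.5 -102.1]
(-150, 0, 330) tool delta [-1.000e-01  5.640e+01 -2.043e+02]
(-150, 0, 430) tool delta [  0.   57.  -82.2]
```

View pics/w6.png

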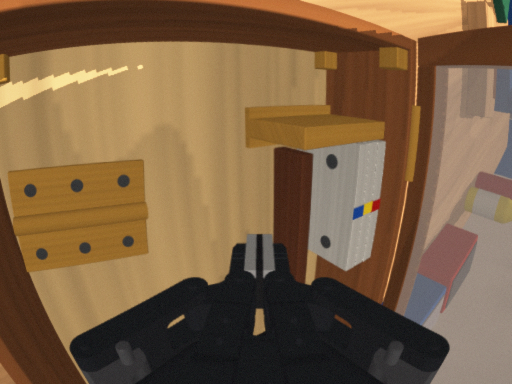

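The row is upright, tight and flush with the fence at (330,135). Next I'll retreat and go over to the lid's outer face.

```bash
python3 -m inch '[[-0.013,-0.011,-0.034,0,0,0,1],[-0.013,-0.011,-0.034,0,0,0,1],[-0.013,-0.011,-0.034,0,0,0,1],[0,0.011,-0.04,0,0,0,1],[0,0.011,-0.04,0,0,0,1],[0,0.011,-0.04,0,0,0,1],[0,0.011,-0.04,0,0,0,1],[0,0.011,-0.04,0,0,0,1]]'; python3 -m inch '[[0,0.028,-0.041,0,0,0,1],[0,0.028,-0.041,0,0,0,1],[0,0,0,8,0,0,1],[0,0,0,8,0,0,1],[0,0,0,8,0,0,1],[0,0,0,8,0,0,1],[0,0,0,3,0,0,1],[0,0,0,0,0,0,1]]'; python3 -c "
from h import *
plan((90,0,430),(90,0,330),(50,0,310))"
```

```text
clock: 12.4
eef_pos: [530.1, -193.3, 327.2]
tcp_rot: [2.534, -0.002, 2.833]
contact_force: [-0.1, 0.5, 0.2]
opening: 0.002
grasp_force: 0.0
clock: 13.2
eef_pos: [530.9, -192.0, 425.0]
tcp_rot: [-3.137, -0.002, 2.836]
contact_force: [0.5, 0.8, -0.6]
opening: -0.002
grasp_force: 0.0
clock 13.2 case [-144.1    1.4  425. ] rpy [-1.798e+02 -1.000e-01  1.625e+02] F [ 0.5  0.8 -0.6] q [-0.35  0.14  1.53 -0.    1.48 -1.61]
(90, 0, 430) tool delta [ -2.2 234.   -6. ]
(90, 0, 330) tool delta [ -0.2   0.4 100. ]
(50, 0, 310) tool delta [  0.1 -39.9  20.2]
```

```bash
python3 -m inch '[[0,0.047,0,0,0,0,1],[0,0.047,0,0,0,0,1],[0,0.047,0,0,0,0,1],[0,0.047,0,0,0,0,1],[0,0.046,0,0,0,0,1],[0,0,0.045,0,0,0,1],[0,0,0.045,0,0,0,1],[0,-0.02,0.025,0,0,0,1]]'; python3 - <<'E'
from h import *
plan((60,0,305))
from rig import eyes
import cv2
g=eyes.grab_frame("scene")["img"][60:290,180:380]
cv2.imwrite("pics/s7.png",cv2.resize(g,None,fx=2.6,fy=2.6,interpolation=cv2.INTER_CUBIC))
E
```

```text
clock: 14.0
eef_pos: [593.7, 10.8, 304.8]
tcp_rot: [-3.139, -0.007, 2.834]
contact_force: [0.2, -0.5, 1.0]
opening: -0.003
grasp_force: 0.0
clock 14.0 case [ 68.3   3.3 304.8] rpy [-179.8   -0.4  162.4] F [ 0.2 -0.5  1. ] q [ 0.02  0.26  1.63 -0.    1.26 -1.25]
(60, 0, 305) tool delta [-3.3 -8.3 -0.2]
```

View pics/s7.png

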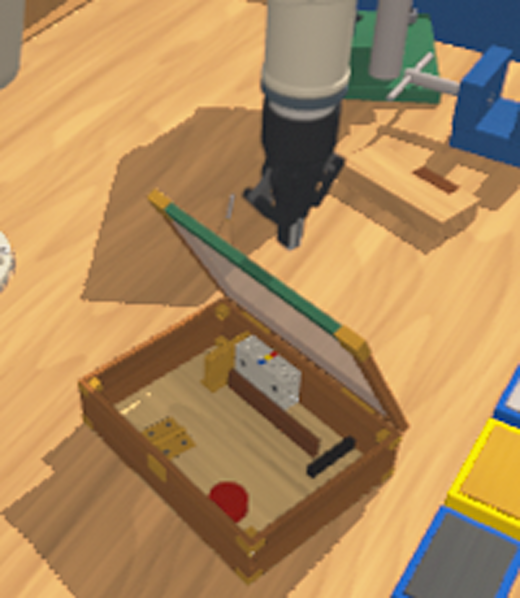

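The tip (290,240) is behind the lid's free edge, and the lid is still open. Next I'll compute the arc.

```bash
python3 -m inch '[[0,-0.01,0.004,0,0,0,1],[0,-0.01,0.004,0,0,0,1],[0,-0.008,0.002,0,0,0,1],[0,0,0,0,0,0,1]]'; python3 - <<'E'
from h import *
plan()
A=np.array([1.1,1.0,.9,.8,.7,.6,.5,.4,.3,.2,.1,0])
W=np.c_[127-222*np.cos(A)+12*np.sin(A),97+222*np.sin(A)+12*np.cos(A)]
print(W.round(0).tolist()); print(np.diff(W,axis=0).round(1).tolist())
E
```

```text
clock: 14.45
eef_pos: [586.6, -18.8, 300.2]
tcp_rot: [-3.138, -0.0, 2.831]
contact_force: [-0.1, -0.1, 0.1]
opening: 0.001
grasp_force: 0.0
clock 14.45 case [ 37.9   1.1 300.2] rpy [-179.8   -0.   162.2] F [-0.1 -0.1  0.1] q [-0.03  0.25  1.66 -0.    1.23 -1.29]
[[37.0, 300.0], [17.0, 290.0], [-2.0, 278.0], [-19.0, 265.0], [-35.0, 249.0], [-49.0, 232.0], [-62.0, 214.0], [-73.0, 195.0], [-82.0, 174.0], [-88.0, 153.0], [-93.0, 131.0], [-95.0, 109.0]]
[[-19.8, -10.0], [-18.7, -11.9], [-17.5, -13.7], [-16.0, -15.4], [-14.4, -16.9], [-12.6, -18.3], [-10.7, -19.5], [-8.7, -20.4], [-6.7, -21.2], [-4.5, -21.8], [-2.3, -22.1]]
```

```bash
python3 -m inch '[[0,-0.010,0.005,0,0,0,1],[0,-0.010,0.005,0,0,0,1],[0,-0.009,0.006,0,0,0,1],[0,-0.009,0.006,0,0,0,1],[0,-0.009,0.007,0,0,0,1],[0,-0.009,0.007,0,0,0,1],[0,-0.008,0.008,0,0,0,1],[0,-0.008,0.008,0,0,0,1]]'; python3 -m inch '[[0,-0.007,0.0085,0,0,0,1],[0,-0.007,0.0085,0,0,0,1],[0,-0.0065,0.009,0,0,0,1],[0,-0.0065,0.009,0,0,0,1],[0,-0.005,0.01,0,0,0,1],[0,-0.005,0.01,0,0,0,1]]'; python3 -c "
from h import *
plan((-73,0,195),(-82,0,174))"
```

```text
clock: 15.25
eef_pos: [563.9, -87.2, 246.7]
tcp_rot: [-3.137, -0.002, 2.832]
contact_force: [3.2, 0.8, 3.2]
opening: 0.0
grasp_force: 1.5
clock: 15.85
eef_pos: [552.4, -122.4, 191.8]
tcp_rot: [-3.137, -0.002, 2.832]
contact_force: [1.3, -0.3, 3.3]
opening: 0.001
grasp_force: 1.1
clock 15.85 case [-71.2   2.1 191.8] rpy [-1.797e+02 -1.000e-01  1.623e+02] F [ 1.3 -0.3  3.3] q [-0.22  0.32  1.81 -0.01  1.01 -1.48]
(-73, 0, 195) tool delta [-2.1 -1.8 -3.2]
(-82, 0, 174) tool delta [-0.  -8.9 21. ]
```

Contact holds at about 3.3 N. I'll continue more slowly.

```bash
python3 -m inch '[[0,-0.004,0.007,0,0,0,1],[0,-0.003,0.007,0,0,0,1],[0,-0.003,0.007,0,0,0,1],[0,-0.002,0.007,0,0,0,1],[0,-0.002,0.007,0,0,0,1],[0,-0.002,0.007,0,0,0,1],[0,-0.001,0.007,0,0,0,1],[0,-0.001,0.007,0,0,0,1]]'; python3 -m inch '[[0,-0.001,0.005,0,0,0,1],[0,-0.001,0.005,0,0,0,1],[0,-0.001,0.005,0,0,0,1],[0,0,0.004,0,0,0,1],[0,0,0.004,0,0,0,1],[0,0,0,0,0,0,1]]'; python3 -c "
from h import *
plan((-95,0,109))"
```

```text
clock: 16.65
eef_pos: [547.2, -139.5, 136.3]
tcp_rot: [-3.137, -0.001, 2.832]
contact_force: [-0.8, -1.6, 2.1]
opening: -0.001
grasp_force: 0.9
clock: 17.25
eef_pos: [545.9, -142.1, 113.2]
tcp_rot: [-3.137, -0.002, 2.832]
contact_force: [0.0, -0.6, -0.1]
opening: 0.001
grasp_force: 0.0
clock 17.25 case [-92.    2.3 113.2] rpy [-1.798e+02 -1.000e-01  1.622e+02] F [ 0.  -0.6 -0.1] q [-0.25  0.43  1.87 -0.01  0.85 -1.51]
(-95, 0, 109) tool delta [-2.3 -3.   4.2]
```

```bash
python3 -m inch '[[0,0,0.003,0,0,0,1],[0,0,0,0,0,0,1]]'; python3 -m inch '[[0,0,0.003,0,0,0,1],[0,0,0,0,0,0,1]]';python3 -m inch '[[0,0,0.002,0,0,0,1],[0,0,0,0,0,0,1]]'
```

```text
clock: 17.45
eef_pos: [546.1, -142.1, 110.6]
tcp_rot: [-3.138, -0.002, 2.832]
contact_force: [-0.4, -0.3, 0.4]
opening: 0.002
grasp_force: 0.0
clock: 17.65
eef_pos: [546.4, -142.2, 109.0]
tcp_rot: [-3.138, -0.001, 2.832]
contact_force: [-5.8, 0.9, 15.1]
opening: -0.004
grasp_force: 7.6
clock: 17.85
eef_pos: [546.5, -142.2, 108.8]
tcp_rot: [-3.138, -0.001, 2.832]
contact_force: [-11.2, 3.7, 35.5]
opening: -0.002
grasp_force: 18.1
```

The push stopped firmly at z = 109 mm, the height for a closed lid. I'll lift off and check the green strip's position numerically.

```bash
python3 -m inch '[[0,0,-0.01,0,0,0,1],[0,0,-0.04,0,0,0,1],[0,0.03,-0.04,0,0,0,1],[0,0.05,-0.02,0,0,0,1],[0,0.05,-0.02,0,0,0,1],[0,0.05,-0.02,0,0,0,1],[0,0,0,0,0,0,1]]'; python3 - <<'E'
from h import *
from rig import eyes,r
import cv2
for n,C in(("scene",S),("top",T)):
    g=cv2.cvtColor(eyes.grab_frame(n)["img"],cv2.COLOR_BGR2HSV)
    m=cv2.inRange(g,(60,80,30),(88,255,160))
    ctr=proj(C,c2w(P,(-119,0,92)));Y=np.zeros_like(m);cv2.circle(Y,tuple(int(x) for x in ctr),45,255,-1)
    v,u=np.nonzero(m&Y);print(n,len(u),u.min(),u.max(),v.min(),v.max())
    for a in(0,.035,.07):
        print(a,[proj(C,c2w(P,(120-237*np.cos(a)+12*np.sin(a),y,80+237*np.sin(a)+12*np.cos(a)))).round(1).tolist() for y in(140,-140)])
    A=np.c_[u,np.ones(len(u))] if n=="scene" else np.c_[v,np.ones(len(v))]
    k=np.linalg.lstsq(A,v if n=="scene" else u,rcond=None)[0]
    print("axis offset at centre a=0,.035,.07:",[ (lambda q:(q[1]-k[0]*q[0]-k[1]) if n=="scene" else (q[0]-k[0]*q[1]-k[1]))(proj(C,c2w(P,(120-237*np.cos(a)+12*np.sin(a),0,80+237*np.sin(a)+12*np.cos(a))))).round(2) for a in(0,.035,.07,.1)])
print(r.sense()["contact_force"])
E
```

```text
clock: 18.55
eef_pos: [600.9, 24.3, 253.6]
tcp_rot: [-3.141, 0.003, 2.836]
contact_force: [0.3, 0.2, 0.5]
opening: 0.002
grasp_force: 0.0
scene 460 214 272 207 262
0 [[214.4, 205.9], [273.4, 263.0]]
0.035 [[214.3, 204.0], [273.7, 261.1]]
0.07 [[214.3, 202.1], [274.0, 259.2]]
axis offset at centre a=0,.035,.07: [np.float64(-1.05), np.float64(-3.0), np.float64(-5.09), np.float64(-6.99)]
top 383 300 324 133 206
0 [[301.1, 208.2], [324.2, 129.8]]
0.035 [[301.2, 208.0], [324.5, 129.1]]
0.07 [[301.2, 207.8], [324.6, 128.4]]
axis offset at centre a=0,.035,.07: [np.float64(0.43), np.float64(0.46), np.float64(0.39), np.float64(0.26)]
[ 0.53554945 -0.17442693 -0.99465833]
```

The green strip matches angle 0, so the lid is closed. The robot is clear, so I'll hand in.

```bash
python3 -c "
from rig import r
print(r.sign_off())"
```

```text
the job is handed in; nothing more can be done
None
```

The job is handed in: the three templates looked upright, tight to the back wall and flush with the brass fence before I closed the lid, which was eased shut and measures fully closed; I got no verdict back and didn't re-measure the bystanders.

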